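# Unlock the stall's cash box

## Task

Open the bakery stall's locked cash box: turn the left dial to 3 and the right dial to 5, feeling near each number for the spot where the worn lock's catch drops in and holds the dial, then pull the latch between them fully back towards the front so that the lid springs ajar. Go gently: never force a dial that has caught, nor the latch while it is still locked, and leave the things standing around where they are.

Things in the scene. Friction and masses are not known exactly. Their poses are not given: they have to be found in the camera images.
- cashbox: fixed grey cash box, 250 (x) x 340 (y) x 100 mm high; origin at the centre of its underside, -x its front, facing the robot. Front half of the top: a lock plate with two numbered pointer dials, axes upright at x -65, y +85 mm (left) and -85 mm (right), and the latch between them. Rear half: the lid. Numerals 0-7 run clockwise round each dial at 37 mm radius, 0 towards +x.
- dial_left (a joint): angle of the left (+y) dial, rad: 0 = pointer at numeral 0, grows clockwise from above, numeral n at n x 0.785, stops just beyond 0 and 7. Code 3; starts at 3.10 to 3.80 (turn counter-clockwise). Lock worn: the true catch point lies unseen up to 0.32 rad either side of numeral 3; find it by feel. Turns with 0.03-0.06 N m; once the catch drops it is held with about 0.06 rad play either way, and twisting on loads the catch (4 N per 0.1 N m).
- dial_right (a joint): angle of the right (-y) dial, rad: 0 = pointer at numeral 0, grows clockwise from above, numeral n at n x 0.785, stops just beyond 0 and 7. Code 5; starts at 2.48 to 3.18 (turn clockwise). Lock worn: the true catch point lies unseen up to 0.32 rad either side of numeral 5; find it by feel. Turns with 0.03-0.06 N m; once the catch drops it is held with about 0.06 rad play either way, and twisting on loads the catch (4 N per 0.1 N m).
- dial_left_grip (a point): middle of the left dial's grip bar, on the dial axis, 120 mm above the table. Black bar 46 mm long, 12 mm wide, 30 mm high (top 15 mm above this point) on a black disc 52 mm in diameter whose top is 15 mm below this point. The point's x axis runs along the bar to its pointer end (white line on top, white point at the foot), z up.
- dial_right_grip (a point): the same for the right dial.
- catch_left: guide of the sprung catch for the left dial, fixed inside the housing, out of sight; its position is of no use. The catch carries about 2.5 N from its own spring while riding on the dial's code wheel; more means that the dial or the latch is forced against it: 16 N (0.4 N m of twist) is too much.
- catch_right: the same for the right dial.
- latch (a joint): steel latch slide between the dials: 0 = shut, 0.022 m = fully back towards the box's front (-x of the box). Friction 3 N, stays where left. Until both catches have dropped it stops dead after about 0.002 m, against the catches. Its nose, 12 mm over the lid's front edge, holds the lid down.
- latch_grip (a point): middle of the latch's upright steel fin, 119 mm above the table: 30 mm long (along the box's x), 10 mm thick (along y), its top 12 mm above this point; the latch plate lies 12 mm below it. Moves with the latch.
- lid (a joint): angle of the grey lid about its rear edge: 0 shut; once the latch nose is off it, its spring lifts it by itself to about 0.3 rad in 1 to 2 s.
- jar: loose amber jar with wooden cap, 76 mm diameter, 120 mm high, beside the box; origin at its foot, as for the things below. A bystander.
- tin: loose plain tin, 66 mm diameter, 80 mm high; bystander.
- muffin: loose muffin, 76 mm diameter, 68 mm high; bystander.
- doughnut: loose ring doughnut, 84 mm diameter, 28 mm high; bystander.
- cup: loose paper-white cup, 76 mm diameter, 90 mm high; bystander.
- peg: loose wooden clothes peg, 72 x 11 x 10 mm, lying along the left edge of the lock plate, outside the left dial; bystander.
- card: loose blank price card in a wooden foot, 90 mm wide, 74 mm high, in front of the box; bystander.

How it is judged:
By the outcome, as a careful person would: the job done as asked, in the order asked, and still so for the second after the job is handed in, with the robot touching nothing.
It also fails if it takes over 72 s, if anything falls off the work surface, if the arm or the gripper's body presses on something with over 40 N, if the wrist force passes 120 N, or if a joint passes its speed limit or range.

## Robot

A 6-joint arm with a two-finger parallel gripper is mounted at the origin on the work surface. World frame = base frame: x ahead of the robot, y to its left, z up, the work surface at z = 0. Lengths are in m, angles in rad, forces in N, time in s.
With the tool pointing down it reaches from about 0.3 to 0.875 m from the base axis. Payload 4.2 kg.
Tool frame: the origin (TCP) lies at the very end of the fingers, on their centre line; the grasp point (between the pads) lies 19 mm behind it (manip.hold_point_z is the distance from the TCP to the grasp point, in m); x points along the fingers, y is the direction in which the jaws open and shut, and the axes are right-handed (so a half turn about x gives the same grasp; the last joint's range is limited). The gripper opens to 85 mm and grips with 20 to 120 N. Pads are 22 mm wide; open, the fingers measure 114 mm over their backs; the gripper's body (76 mm by 85 mm) begins 54 mm behind the grasp point. The pads swing forward as they close: fully open they stand 13 mm farther back than shut.
Start: joints at [-1.319, 0.32, 1.565, -0, 1.257, -0.02], TCP at [0.154, -0.554, 0.231] pointing down, gripper open.
Joint ranges: [-3.11, 3.11], [-0.84, 2.01], [0.21, 2.61], [-1.34, 4.49], [0.05, 2.63], [-2.56, 2.56]. Speed limits (rad/s): [2.57, 2.57, 3.14, 3.14, 3.14, 3.14].

## Interface

Orientations are given as a rotation vector (axis times angle).
In Python, from rig import manip gives the robot as it stands.
- The arm moves only by the tool carry_out, never from a script. Its argument "steps" is a list of rows, each a list of 5 numbers: the shift along the tool's x, y, z in m, then the turn about the tool's x in rad, then the closure in counts, from 0 (fully open) to 255 (shut). In form: [[tx, ty, tz, twist, claw], ...]. A call has exactly 8 rows; each row is the pose to reach, as a shift and turn from the pose commanded when the call began, along the tool's axes at that moment; what a row does not reach only later rows make up. A row lasts 1/10 s, in which the tool goes at most 50 mm and 8.59 degrees, less where a joint would pass 70% of its speed; a pose out of reach is approached as far as the arm can. A call with a gripper value outside its range is refused whole. The fingers move at their own pace and stop on an object; the grip force is fixed at half the most. Time passes only in rows, so rows that repeat a pose let the fingers close, or fill a call up. It gives the time, the measured TCP pose, the force and the opening at its end, in the units of the state.
- manip.get_state(): the state, without advancing time (a new reading comes with each control period).
- manip.capture(name): name is "side" or "top"; returns (picture, depth): 480x640x3 uint8, red, green, blue; 480x640 float32, m along the optical axis (not along the pixel's ray), 0 where there is no reading.
- manip.camera_params(name): a dict with "fx", "fy", "cx", "cy" (pixels), "rvec" (rotation vector, rad) and "tvec" (3), from world to camera coordinates, as OpenCV has them. Camera axes: x right, y down, z forward; pixel columns grow to the right and rows downward; lengths in m; the calibration is good to about 2 mm. A picture is of the moment at which its call begins. camera_params takes no time and is no camera call.
- manip.hand_in(): hands the job in, once; it reports no verdict.
Trained networks look in the newest picture that a camera, given by its name, has taken for a name from the list of things; names that differ only in an ending like _2 or _b are one class to them, and where a whole thing is asked for, a point or a joint stands for the part that bears it (a point fixed in the world has none). Each returns a list of dicts, best first, with "score" (0 to 1); they miss things now and then, are a little off and sometimes report something else, mostly with a low value. They report only what shows in the picture. A call takes as long as a camera call.
- manip.cut_out(camera, target): "mask" (480x640 bool, what is visible of it) and "box" ([left, top, right, bottom] in pixels, round what is visible of it).
The state is a dict: "time_s": time; "joint_positions": joint angles; "dq": joint speeds; "joint_efforts": joint torques, N m; "tcp_pos": TCP position; "tool_rot": TCP orientation; "contact_force": force on the tool from outside, world axes, zero at the start; "moment": the same for the moment, N m; "grip_width": finger opening in m.
Only numpy, scipy, OpenCV 4.12 (cv2) and the standard library are available. Lean on these libraries where they do the work, as an engineer would, in place of code of your own. Each camera call takes 0.05 s, during which the arm holds its last target. There are 200 camera calls.

## Working session

There is one attempt and no reset: what is moved stays moved. The work goes in short steps, Python scripts to look and compute and a tool call to move; the robot and the scene stay as the last step left them, time stands still between calls to the robot, and variables do not carry over. Pictures are saved under pics/ and viewed, about 8 in all and at most 12, crops included, and the job is handed in when it is done.

Besides the shell and the picture viewer there is one more tool, called as name(argument=value, ...), one argument or row to a line, values as JSON. carry_out: Moves the arm, as the interface text tells. Its arguments: {"type":"object","properties":{"steps":{"type":"array"}},"required":["steps"]}

```bash
mkdir -p pics; ls
cat > h.py <<'E'
from rig import manip
import numpy as np, cv2
def cap(n):
    im,d=manip.capture(n); p=manip.camera_params(n); return im,d,p
def world(p,u,v,d):
    R=cv2.Rodrigues(np.array(p["rvec"],float))[0]
    c=np.stack([(u-p["cx"])/p["fx"]*d,(v-p["cy"])/p["fy"]*d,d],-1)
    return (c-np.array(p["tvec"]).ravel())@R
def cloud(p,d):
    v,u=np.mgrid[0:480,0:640]; return world(p,u,v,d)
def proj(p,X):
    return cv2.projectPoints(np.array(X,float).reshape(-1,3),np.array(p["rvec"],float),np.array(p["tvec"],float),np.array([[p["fx"],0,p["cx"]],[0,p["fy"],p["cy"]],[0,0,1.]]),None)[0].reshape(-1,2)
def fplane(p,u,v,z):
    a=world(p,np.float64(u),np.float64(v),np.float64(.1));b=world(p,np.float64(u),np.float64(v),np.float64(1.)); return a+(b-a)*(z-a[2])/(b[2]-a[2])
E
python3 - <<'E'
from h import *
print(manip.get_state(), manip.hold_point_z)
for n in("top","side"):
    im,d,p=cap(n); cv2.imwrite(f"pics/{n}0.png",im[...,::-1]); print(n,p)
    W=cloud(p,d)
    np.savez(f"{n}0.npz",im=im,d=d)
    for t in("cashbox","dial_left_grip","dial_right_grip","latch_grip"):
        for r in manip.cut_out(n,t)[:2]:
            m=r["mask"]&(d>0); 
            print(t,round(r["score"],2),np.round(r["box"]),m.sum(),np.round(np.median(W[m],0),3) if m.any() else "")
E
```

```text
pics
{'time_s': 0.0, 'joint_positions': array([-1.31901513e+00,  3.20322552e-01,  1.56566723e+00,  1.28523956e-05,
        1.25738969e+00, -2.00358873e-02]), 'dq': array([ 0.00013951, -0.0011536 , -0.00028925,  0.00198806,  0.00279259,
        0.00183996]), 'joint_efforts': array([ 3.85200565e-04, -4.15526712e+01, -2.34160602e+01,  1.16087544e-04,
        8.29850935e-03, -6.52567152e-06]), 'tcp_pos': array([ 0.15424558, -0.55344078,  0.23046923]), 'tool_rot': array([ 2.07661934,  0.28586625, -2.07702692]), 'contact_force': array([ 0.3419072 ,  0.15322192, -0.68820473]), 'moment': array([ 0.0268026 ,  0.0261185 , -0.06718405]), 'grip_width': 0.08518882083972552} 0.0187
top {'fx': 467.93667973168164, 'fy': 467.93667973168164, 'cx': 325.41084276750246, 'cy': 236.89812620080122, 'rvec': array([ 2.16503695, -2.10931325,  0.18746446]), 'tvec': array([0.02916904, 0.58043016, 0.81606894])}
cashbox 0.58 [228. 151. 428. 295.] 27208 [0.597 0.042 0.101]
dial_left_grip 0.6 [265. 238. 293. 273.] 719 [0.534 0.123 0.106]
dial_left_grip 0.23 [448. 147. 498. 198.] 1804 [ 0.716 -0.235  0.053]
dial_right_grip 0.88 [360. 240. 391. 268.] 684 [ 0.54  -0.041  0.106]
latch_grip 0.63 [320. 208. 339. 271.] 897 [0.562 0.041 0.108]
side {'fx': 607.218734816607, 'fy': 607.218734816607, 'cx': 309.70406362584373, 'cy': 250.37341978898104, 'rvec': array([ 0.92812629, -2.30154994,  1.2337072 ]), 'tvec': array([0.44144525, 0.30041504, 0.77284501])}
cashbox 0.95 [176. 198. 412. 384.] 26295 [0.546 0.1   0.099]
cashbox 0.55 [290. 248. 343. 277.] 731 [0.546 0.046 0.107]
dial_left_grip 0.93 [272. 270. 306. 302.] 789 [0.527 0.132 0.108]
dial_left_grip 0.59 [367. 297. 408. 354.] 1688 [0.415 0.023 0.032]
dial_right_grip 0.69 [346. 227. 373. 256.] 691 [ 0.534 -0.038  0.114]
latch_grip 0.6 [289. 244. 341. 277.] 730 [0.546 0.046 0.107]
```

Run:
```python
from h import *
im=cv2.imread("pics/top0.png")[135:310,210:450]; cv2.imwrite("pics/c0.png",cv2.resize(im,None,fx=3.3,fy=3.3,interpolation=3))
z=np.load("top0.npz");p=manip.camera_params("top");W=cloud(p,z["d"]);im=z["im"].astype(int)
# box top: points at z~0.1 
m=(abs(W[...,2]-.1)<.004)&(z["d"]>0)
m=cv2.morphologyEx(m.astype(np.uint8),cv2.MORPH_CLOSE,np.ones((9,9)))
n,l,s,c=cv2.connectedComponentsWithStats(m);k=1+s[1:,4].argmax()
P=W[(l==k)&(z["d"]>0)];P=P[abs(P[:,2]-.1)<.006]
print(cv2.minAreaRect((P[:,:2]*1000).astype(np.float32)),P[:,2].mean())
# points above dial top
m=(W[...,2]>.116)&(W[...,2]<.145)&(z["d"]>0)&(W[...,0]<.7)
m=m.astype(np.uint8);n,l,s,c=cv2.connectedComponentsWithStats(m)
for k in range(1,n):
    if s[k,4]>40:
        P=W[l==k]; print(s[k],P.mean(0).round(4),cv2.minAreaRect((P[:,:2]*1000).astype(np.float32)))
```

```text
((603.4408569335938, 43.01466369628906), (250.85220336914062, 340.3506164550781), 1.9005836248397827) 0.10075690214838004
[   0  149   33  132 1497] [0.5866 0.5596 0.1308] ((589.1051635742188, 559.6151123046875), (24.415359497070312, 220.36671447753906), 84.48473358154297)
[ 141  202   39   38 1171] [0.5884 0.3261 0.1198] ((588.713623046875, 326.44744873046875), (64.76781463623047, 64.83760070800781), 6.793971061706543)
[369 239  19  28 241] [ 0.5407 -0.0431  0.1329] ((541.1690673828125, -43.91978454589844), (45.44660949707031, 12.552194595336914), 28.579559326171875)
[270 240  14  29 233] [0.5344 0.125  0.1333] ((535.1149291992188, 125.56407165527344), (11.962857246398926, 45.90398406982422), 78.78192138671875)
[325 245   6  19 109] [0.5373 0.0405 0.1308] ((537.6650390625, 40.53992462158203), (28.99794578552246, 8.388337135314941), 1.503462553024292)
```

View pics/c0.png

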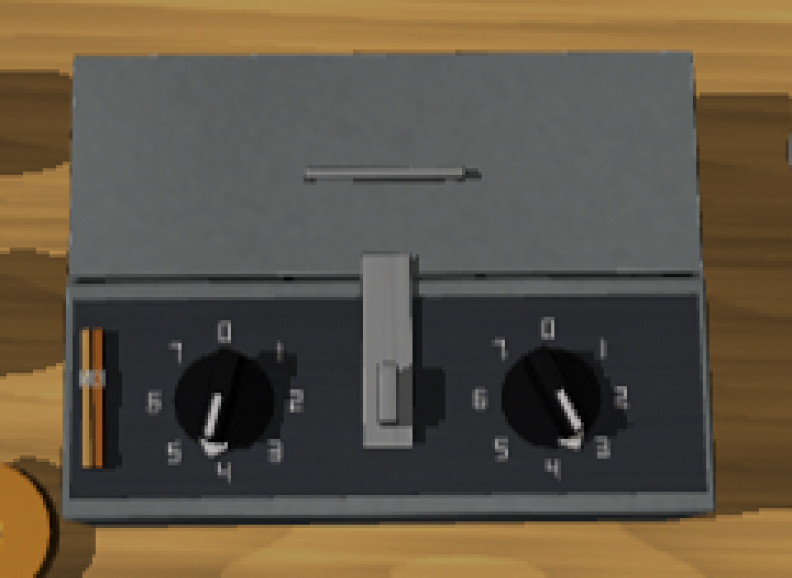

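View pics/side0.png

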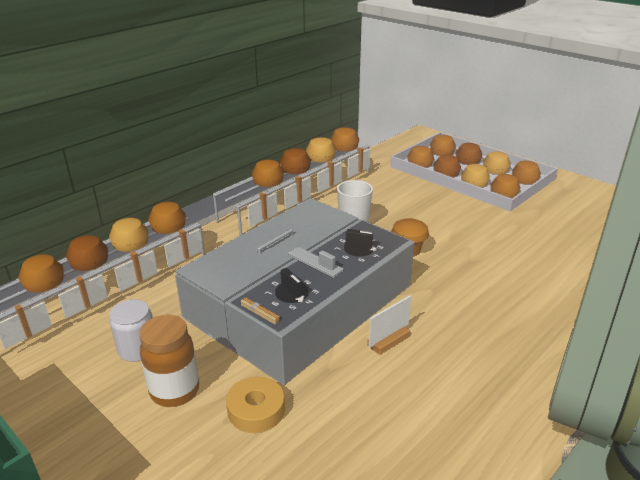

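View pics/top0.png

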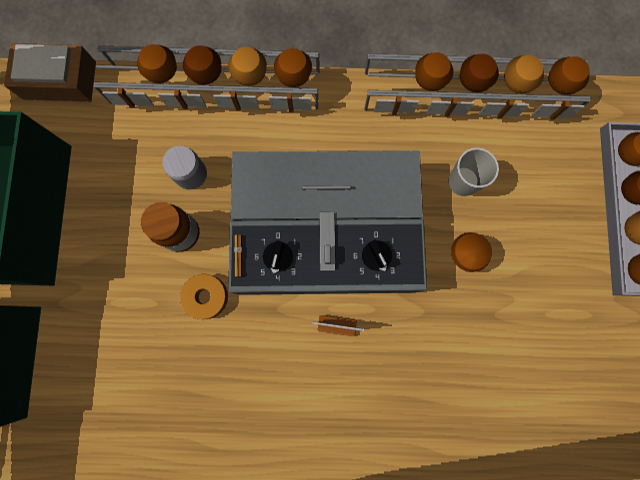

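The pictures show the box with its front towards the robot. In the top view (full-frame pixels) the left dial is at (278,257) with its pointer just past 4. The right dial is at (377,256) with its pointer between 3 and 4. The fin is at (328,255) and the peg at (238,255). The measured sizes and positions agree with the given layout: yaw is about 1.9°, left about 3.37 rad, right about 2.68 rad.

```bash
cat > g.py <<'E'
from h import *
def go(target,barang=None,s=None):
    """print shift in tool axes to target TCP xyz, and twist to align y perpendicular to bar (world angle deg)"""
    s=s or manip.get_state(); R=cv2.Rodrigues(s["tool_rot"])[0]
    print("R",R.round(3).tolist(),"q",s["joint_positions"].round(3))
    print("shift",(R.T@(np.array(target)-s["tcp_pos"])).round(4))
    ya=np.degrees(np.arctan2(R[1,1],R[0,1])); print("y ang",ya.round(2))
    if barang is not None:
        for k in(90,-90): print("twist",np.radians(-((barang+k-ya+180)%360-180)).round(4))
    print("F",s["contact_force"].round(2),"M",s["moment"].round(3),"t",s["time_s"],"w",s["grip_width"])
E
python3 -c "
from g import *
go([.535,.1256,.2],168.8)"
```

```text
R [[0.0, 0.268, -0.963], [-0.0, -0.963, -0.268], [-1.0, 0.0, -0.0]] q [-1.319  0.32   1.565  0.     1.257 -0.02 ]
shift [ 0.0313 -0.5524 -0.549 ]
y ang -74.43
twist 0.4672
twist -2.6744
F [-0.13 -0.62  0.21] M [ 0.026  0.038 -0.024] t 0.5 w 0.0854611329768011
```

carry_out(
  steps=[
    [0.0313,-0.05,-0.05,0.1,100],
    [0.0313,-0.12,-0.12,0.2,100],
    [0.0313,-0.552,-0.549,0.467,100],
    [0.0313,-0.552,-0.549,0.467,100],
    [0.0313,-0.552,-0.549,0.467,100],
    [0.0313,-0.552,-0.549,0.467,100],
    [0.0313,-0.552,-0.549,0.467,100],
    [0.0313,-0.552,-0.549,0.467,100],
  ],
)

```text
time_s: 1.3
tcp_pos: [0.3475, -0.2093, 0.2041]
tool_rot: [-2.12, 0.209, 2.118]
contact_force: [0.6, -0.6, 0.2]
grip_width: 0.0519
```

```bash
python3 -c "
from g import *
go([.535,.1256,.2],168.8)"
```

```text
R [[0.001, -0.195, -0.981], [-0.001, -0.981, 0.195], [-1.0, 0.001, -0.001]] q [-0.571  0.072  1.96  -0.     1.108  1.196]
shift [ 0.0041 -0.365  -0.1188]
y ang -101.22
twist -0.0003
twist 3.1413
F [ 0.57 -0.58  0.21] M [-0.01  -0.063  0.007] t 1.3 w 0.051936023774964715
```

carry_out(
  steps=[
    [0.004,-0.365,-0.119,0,100],
    [0.004,-0.365,-0.119,0,100],
    [0.004,-0.365,-0.119,0,100],
    [0.004,-0.365,-0.119,0,100],
    [0.004,-0.365,-0.119,0,100],
    [0.004,-0.365,-0.119,0,100],
    [0.004,-0.365,-0.119,0,100],
    [0.004,-0.365,-0.119,0,100],
  ],
)

```text
time_s: 2.1
tcp_pos: [0.5357, 0.127, 0.1997]
tool_rot: [-2.121, 0.205, 2.119]
contact_force: [-0.1, -1.5, 0.3]
grip_width: 0.0522
```

Run:
```python
from g import *
go([.535,.1256,.11],168.8)
for n in ("side","top"):
    im,d,p=cap(n); cv2.imwrite(f"pics/{n}1.png",im[...,::-1])
    if n=="side":
        c=im[180:340,200:440,::-1].copy(); cv2.imwrite("pics/s1.png",cv2.resize(c,None,fx=3,fy=3))
        print("proj tcp",proj(p,manip.get_state()["tcp_pos"]),"proj grip",proj(p,[.535,.1256,.12]))
        for r in manip.cut_out(n,"dial_left_grip")[:1]:
            m=r["mask"]&(d>0);W=cloud(p,d);q=W[m];q=q[q[:,2]>.125];print(r["score"],q.mean(0),len(q),cv2.minAreaRect((q[:,:2]*1000).astype(np.float32)) if len(q)>5 else "")
```

```text
R [[0.001, -0.192, -0.981], [0.001, -0.981, 0.192], [-1.0, -0.001, -0.001]] q [0.212 0.303 1.672 0.    1.166 1.976]
shift [0.0897 0.0016 0.0005]
y ang -101.07
twist 0.0023
twist -3.1393
F [-0.11 -1.51  0.29] M [0.052 0.03  0.018] t 2.1 w 0.052179650521483656
proj tcp [[284.68434785 239.24208242]] proj grip [[290.09928945 281.84803224]]
0.74 [0.52938263 0.1288192  0.13215352] 225 ((532.1814575195312, 126.60250854492188), (13.19482707977295, 48.16621017456055), 78.82305145263672)
```

View pics/s1.png

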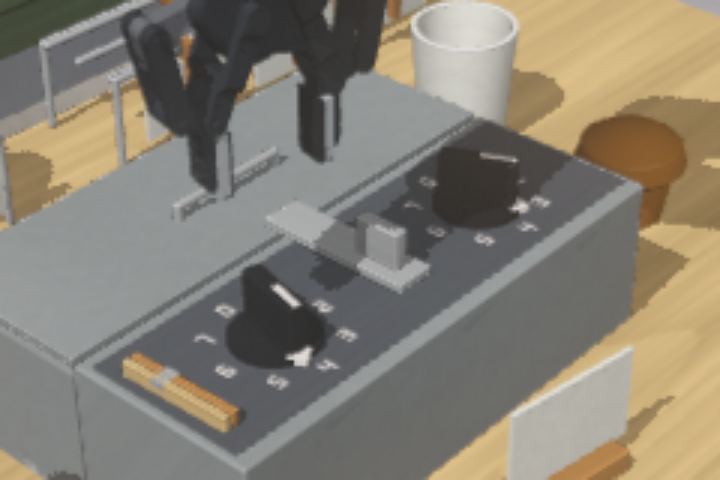

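The side view shows the open fingers above the left dial on either side of its bar, well clear of the peg. Both cameras agree on the dial within about 2 mm and on the bar angle, so I'm descending.

carry_out(
  steps=[
    [0.02,0.001,0.001,0,100],
    [0.04,0.001,0.001,0,100],
    [0.06,0.001,0.001,0.002,100],
    [0.075,0.001,0.001,0.002,100],
    [0.085,0.001,0.001,0.002,100],
    [0.09,0.001,0.001,0.002,100],
    [0.09,0.001,0.001,0.002,100],
    [0.09,0.001,0.001,0.002,100],
  ],
)

```text
time_s: 3.05
tcp_pos: [0.5336, 0.123, 0.1104]
tool_rot: [-2.119, 0.21, 2.116]
contact_force: [0.5, -0.6, -0.7]
grip_width: 0.052
```

carry_out(
  steps=[
    [0,0,0,0,130],
    [0,0,0,0,150],
    [0,0,0,0,170],
    [0,0,0,0,190],
    [0,0,0,0,210],
    [0,0,0,0,255],
    [0,0,0,0,255],
    [0,0,0,0,255],
  ],
)

```text
time_s: 3.85
tcp_pos: [0.5339, 0.1263, 0.1103]
tool_rot: [-2.116, 0.205, 2.113]
contact_force: [-0.2, 9.6, 0.8]
grip_width: 0.011
```

```bash
python3 -c "
from g import *
go([.534,.126,.11],168.8)"
```

```text
R [[0.002, -0.197, -0.98], [0.006, -0.98, 0.197], [-1.0, -0.006, -0.001]] q [0.208 0.383 1.802 0.006 0.954 1.974]
shift [ 0.0002  0.0002 -0.0001]
y ang -101.39
twist -0.0033
twist 3.1383
F [-0.15  9.61  0.81] M [ 1.566 -0.015 -0.026] t 3.85 w 0.010961233453641497
```

carry_out(
  steps=[
    [0,-0.001,0,0,255],
    [0,-0.003,0,-0.03,255],
    [0,-0.003,0,-0.08,255],
    [0,-0.003,0,-0.13,255],
    [0,-0.003,0,-0.18,255],
    [0,-0.003,0,-0.22,255],
    [0,-0.003,0,-0.25,255],
    [0,-0.003,0,-0.25,255],
  ],
)

```text
time_s: 4.65
tcp_pos: [0.5339, 0.1261, 0.1102]
tool_rot: [2.195, 0.059, -2.194]
contact_force: [-1.6, 0.5, 3.9]
grip_width: 0.0108
```

```bash
python3 -c "
from g import *
go([.534,.126,.11],168.8)"
```

```text
R [[0.0, 0.053, -0.999], [-0.0, -0.999, -0.053], [-1.0, 0.0, -0.0]] q [ 0.211  0.384  1.8   -0.     0.957  1.729]
shift [ 0.0002  0.0001 -0.0001]
y ang -86.94
twist 0.2489
twist -2.8927
F [-1.58  0.46  3.87] M [ 0.054  0.162 -0.006] t 4.65 w 0.010837191241557216
```

carry_out(
  steps=[
    [0,0,0,-0.04,255],
    [0,0,0,-0.09,255],
    [0,0,0,-0.14,255],
    [0,0,0,-0.19,255],
    [0,0,0,-0.24,255],
    [0,0,0,-0.28,255],
    [0,0,0,-0.31,255],
    [0,0,0,-0.33,255],
  ],
)

```text
time_s: 5.45
tcp_pos: [0.534, 0.1258, 0.1102]
tool_rot: [2.012, 0.39, -2.011]
contact_force: [-1.7, -1.0, 5.1]
grip_width: 0.0107
```

```bash
cat > m.py <<'E'
from h import *
import sys
s=manip.get_state();R=cv2.Rodrigues(s["tool_rot"])[0];ya=np.degrees(np.arctan2(R[1,1],R[0,1]))
off=float(sys.argv[1]) # y angle (deg) at box yaw giving dial 0
print("dial",round(np.radians((off-ya)%360),4),"F",s["contact_force"].round(2),"M",s["moment"].round(3),"pos",s["tcp_pos"].round(4),"t",round(s["time_s"],2),"w",s["grip_width"].round(4),"q6",s["joint_positions"][5].round(3), "e6",s["joint_efforts"][5].round(3))
E
python3 m.py 91.9
```

```text
Traceback (most recent call last):
  File "m.py", line 5, in <module>
    print("dial",round(np.radians((off-ya)%360),4),"F",s["contact_force"].round(2),"M",s["moment"].round(3),"pos",s["tcp_pos"].round(4),"t",round(s["time_s"],2),"w",s["grip_width"].round(4),"q6",s["joint_positions"][5].round(3), "e6",s["joint_efforts"][5].round(3))
                                                                                                                                                                     ^^^^^^^^^^^^^^^^^^^^^
AttributeError: 'float' object has no attribute 'round'
```

```bash
sed -i 's/s\["grip_width"\].round(4)/round(s["grip_width"],4)/' m.py; python3 m.py 91.9
```

```text
dial 2.7911 F [-1.72 -1.    5.08] M [-0.27   0.187 -0.089] pos [0.534  0.1258 0.1102] t 5.45 w 0.0107 q6 1.398 e6 0.029
```

carry_out(
  steps=[
    [0,0,0,-0.007,255],
    [0,0,0,-0.014,255],
    [0,0,0,-0.021,255],
    [0,0,0,-0.028,255],
    [0,0,0,-0.035,255],
    [0,0,0,-0.042,255],
    [0,0,0,-0.05,255],
    [0,0,0,-0.05,255],
  ],
)

```text
time_s: 6.25
tcp_pos: [0.534, 0.1257, 0.1102]
tool_rot: [1.982, 0.435, -1.981]
contact_force: [-1.2, -1.6, 5.8]
grip_width: 0.0105
```

```bash
python3 m.py 91.9
```

```text
dial 2.7417 F [-1.21 -1.55  5.8 ] M [-0.298  0.13  -0.05 ] pos [0.534  0.1257 0.1102] t 6.25 w 0.0105 q6 1.349 e6 -0.028
```

carry_out(
  steps=[
    [0,0,0,-0.006,255],
    [0,0,0,-0.012,255],
    [0,0,0,-0.018,255],
    [0,0,0,-0.024,255],
    [0,0,0,-0.03,255],
    [0,0,0,-0.036,255],
    [0,0,0,-0.042,255],
    [0,0,0,-0.048,255],
  ],
)

```text
time_s: 7.05
tcp_pos: [0.5341, 0.1257, 0.1102]
tool_rot: [1.953, 0.478, -1.952]
contact_force: [-1.0, -3.0, 5.5]
grip_width: 0.0111
```

```bash
python3 m.py 91.9
```

```text
dial 2.6936 F [-1.03 -2.95  5.48] M [-0.269  0.113 -0.019] pos [0.5341 0.1257 0.1102] t 7.05 w 0.0111 q6 1.301 e6 -0.002
```

carry_out(
  steps=[
    [0,0,0,-0.006,255],
    [0,0,0,-0.012,255],
    [0,0,0,-0.018,255],
    [0,0,0,-0.024,255],
    [0,0,0,-0.03,255],
    [0,0,0,-0.035,255],
    [0,0,0,-0.04,255],
    [0,0,0,-0.045,255],
  ],
)

```text
time_s: 7.85
tcp_pos: [0.5341, 0.1256, 0.1102]
tool_rot: [1.926, 0.517, -1.924]
contact_force: [-0.5, -1.7, 4.3]
grip_width: 0.0109
```

```bash
python3 m.py 91.9
```

```text
dial 2.6486 F [-0.52 -1.73  4.28] M [-0.382  0.076 -0.017] pos [0.5341 0.1256 0.1102] t 7.85 w 0.0109 q6 1.256 e6 -0.01
```

carry_out(
  steps=[
    [0,0,0,-0.006,255],
    [0,0,0,-0.012,255],
    [0,0,0,-0.018,255],
    [0,0,0,-0.024,255],
    [0,0,0,-0.03,255],
    [0,0,0,-0.035,255],
    [0,0,0,-0.04,255],
    [0,0,0,-0.045,255],
  ],
)

```text
time_s: 8.65
tcp_pos: [0.5341, 0.1256, 0.1102]
tool_rot: [1.898, 0.556, -1.896]
contact_force: [-1.2, -1.7, 6.0]
grip_width: 0.0111
```

```bash
python3 m.py 91.9
```

```text
dial 2.6036 F [-1.24 -1.72  6.  ] M [-0.335  0.054 -0.079] pos [0.5341 0.1256 0.1102] t 8.65 w 0.0111 q6 1.211 e6 0.009
```

carry_out(
  steps=[
    [0,0,0,-0.006,255],
    [0,0,0,-0.012,255],
    [0,0,0,-0.018,255],
    [0,0,0,-0.024,255],
    [0,0,0,-0.03,255],
    [0,0,0,-0.035,255],
    [0,0,0,-0.04,255],
    [0,0,0,-0.045,255],
  ],
)

```text
time_s: 9.45
tcp_pos: [0.5341, 0.1255, 0.1102]
tool_rot: [1.869, 0.593, -1.868]
contact_force: [-0.1, -1.2, 5.6]
grip_width: 0.011
```

```bash
python3 m.py 91.9
```

```text
dial 2.5584 F [-0.06 -1.18  5.6 ] M [-0.345  0.045 -0.019] pos [0.5341 0.1255 0.1102] t 9.45 w 0.011 q6 1.166 e6 0.047
```

carry_out(
  steps=[
    [0,0,0,-0.006,255],
    [0,0,0,-0.012,255],
    [0,0,0,-0.018,255],
    [0,0,0,-0.024,255],
    [0,0,0,-0.03,255],
    [0,0,0,-0.035,255],
    [0,0,0,-0.04,255],
    [0,0,0,-0.045,255],
  ],
)

```text
time_s: 10.25
tcp_pos: [0.5342, 0.1255, 0.1102]
tool_rot: [1.841, 0.63, -1.839]
contact_force: [-1.1, -1.5, 4.7]
grip_width: 0.0107
```

```bash
python3 m.py 91.9
```

```text
dial 2.5135 F [-1.1  -1.49  4.66] M [-0.413 -0.011  0.041] pos [0.5342 0.1255 0.1102] t 10.25 w 0.0107 q6 1.121 e6 0.009
```

carry_out(
  steps=[
    [0,0,0,-0.004,255],
    [0,0,0,-0.008,255],
    [0,0,0,-0.012,255],
    [0,0,0,-0.016,255],
    [0,0,0,-0.02,255],
    [0,0,0,-0.024,255],
    [0,0,0,-0.028,255],
    [0,0,0,-0.032,255],
  ],
)

```text
time_s: 11.05
tcp_pos: [0.5342, 0.1255, 0.1102]
tool_rot: [1.82, 0.656, -1.819]
contact_force: [-0.6, -3.0, 4.1]
grip_width: 0.011
```

```bash
python3 m.py 91.9
```

```text
dial 2.4815 F [-0.62 -2.97  4.12] M [-0.481  0.004 -0.024] pos [0.5342 0.1255 0.1102] t 11.05 w 0.011 q6 1.089 e6 0.001
```

carry_out(
  steps=[
    [0,0,0,-0.005,255],
    [0,0,0,-0.01,255],
    [0,0,0,-0.015,255],
    [0,0,0,-0.02,255],
    [0,0,0,-0.025,255],
    [0,0,0,-0.03,255],
    [0,0,0,-0.035,255],
    [0,0,0,-0.04,255],
  ],
)

```text
time_s: 11.85
tcp_pos: [0.5342, 0.1254, 0.1102]
tool_rot: [1.794, 0.687, -1.793]
contact_force: [-0.6, -3.2, 5.0]
grip_width: 0.0109
```

```bash
python3 m.py 91.9
```

```text
dial 2.4414 F [-0.57 -3.18  5.01] M [-0.44  -0.005 -0.019] pos [0.5342 0.1254 0.1102] t 11.85 w 0.0109 q6 1.049 e6 0.009
```

carry_out(
  steps=[
    [0,0,0,-0.005,255],
    [0,0,0,-0.01,255],
    [0,0,0,-0.015,255],
    [0,0,0,-0.02,255],
    [0,0,0,-0.025,255],
    [0,0,0,-0.03,255],
    [0,0,0,-0.035,255],
    [0,0,0,-0.04,255],
  ],
)

```text
time_s: 12.65
tcp_pos: [0.5343, 0.1254, 0.1102]
tool_rot: [1.768, 0.718, -1.767]
contact_force: [-0.7, -2.8, 5.4]
grip_width: 0.0109
```

```bash
python3 m.py 91.9
```

```text
dial 2.4015 F [-0.75 -2.77  5.39] M [-0.421  0.024  0.003] pos [0.5343 0.1254 0.1102] t 12.65 w 0.0109 q6 1.009 e6 0.009
```

carry_out(
  steps=[
    [0,0,0,-0.005,255],
    [0,0,0,-0.01,255],
    [0,0,0,-0.015,255],
    [0,0,0,-0.02,255],
    [0,0,0,-0.025,255],
    [0,0,0,-0.03,255],
    [0,0,0,-0.035,255],
    [0,0,0,-0.04,255],
  ],
)

```text
time_s: 13.45
tcp_pos: [0.5343, 0.1254, 0.1102]
tool_rot: [1.742, 0.748, -1.741]
contact_force: [-0.1, -3.1, 5.4]
grip_width: 0.0107
```

```bash
python3 m.py 91.9
```

```text
dial 2.362 F [-0.08 -3.14  5.44] M [-0.476  0.056 -0.226] pos [0.5343 0.1254 0.1102] t 13.45 w 0.0107 q6 0.969 e6 -0.153
```

The moment rose to −0.23 N m at about 2.36 rad, against the usual ≈0.05, so the left catch has dropped. I'm backing off into the middle of the play, checking, and then letting go.

carry_out(
  steps=[
    [0,0,0,0.01,255],
    [0,0,0,0.02,255],
    [0,0,0,0.03,255],
    [0,0,0,0.04,255],
    [0,0,0,0.05,255],
    [0,0,0,0.055,255],
    [0,0,0,0.055,255],
    [0,0,0,0.055,255],
  ],
)

```text
time_s: 14.25
tcp_pos: [0.5342, 0.1254, 0.1102]
tool_rot: [1.778, 0.706, -1.777]
contact_force: [0.3, -2.2, 5.1]
grip_width: 0.0111
```

```bash
python3 m.py 91.9
```

```text
dial 2.4166 F [ 0.26 -2.22  5.13] M [-0.454 -0.005 -0.068] pos [0.5342 0.1254 0.1102] t 14.25 w 0.0111 q6 1.024 e6 -0.024
```

carry_out(
  steps=[
    [0,0,0,0.01,255],
    [0,0,0,0.02,255],
    [0,0,0,0.03,255],
    [0,0,0,0.04,255],
    [0,0,0,0.05,255],
    [0,0,0,0.055,255],
    [0,0,0,0.06,255],
    [0,0,0,0.065,255],
  ],
)

```text
time_s: 15.05
tcp_pos: [0.5342, 0.1255, 0.1102]
tool_rot: [1.82, 0.656, -1.819]
contact_force: [-0.8, -2.3, 4.3]
grip_width: 0.0111
```

```bash
python3 m.py 91.9
```

```text
dial 2.4816 F [-0.85 -2.32  4.33] M [-0.452 -0.02  -0.022] pos [0.5342 0.1255 0.1102] t 15.05 w 0.0111 q6 1.089 e6 -0.012
```

carry_out(
  steps=[
    [0,0,0,0.003,255],
    [0,0,0,0.007,255],
    [0,0,0,0.01,255],
    [0,0,0,0.013,255],
    [0,0,0,0.017,255],
    [0,0,0,0.02,255],
    [0,0,0,0.023,255],
    [0,0,0,0.026,255],
  ],
)

```text
time_s: 15.85
tcp_pos: [0.5342, 0.1255, 0.1102]
tool_rot: [1.837, 0.635, -1.835]
contact_force: [0.2, -2.6, 4.1]
grip_width: 0.0109
```

```bash
python3 m.py 91.9
```

```text
dial 2.5076 F [ 0.19 -2.56  4.1 ] M [-0.425  0.017  0.037] pos [0.5342 0.1255 0.1102] t 15.85 w 0.0109 q6 1.115 e6 0.004
```

carry_out(
  steps=[
    [0,0,0,0.003,255],
    [0,0,0,0.007,255],
    [0,0,0,0.01,255],
    [0,0,0,0.013,255],
    [0,0,0,0.017,255],
    [0,0,0,0.02,255],
    [0,0,0,0.023,255],
    [0,0,0,0.026,255],
  ],
)

```text
time_s: 16.65
tcp_pos: [0.5342, 0.1255, 0.1102]
tool_rot: [1.853, 0.614, -1.852]
contact_force: [-0.8, -1.7, 5.2]
grip_width: 0.0108
```

```bash
python3 m.py 91.9
```

```text
dial 2.5335 F [-0.81 -1.7   5.15] M [-0.336  0.04   0.03 ] pos [0.5342 0.1255 0.1102] t 16.65 w 0.0108 q6 1.141 e6 0.004
```

carry_out(
  steps=[
    [0,0,0,-0.02,255],
    [0,0,0,-0.04,255],
    [0,0,0,-0.06,255],
    [0,0,0,-0.08,255],
    [0,0,0,-0.1,255],
    [0,0,0,-0.12,255],
    [0,0,0,-0.13,255],
    [0,0,0,-0.14,255],
  ],
)

```text
time_s: 17.45
tcp_pos: [0.5343, 0.1254, 0.1102]
tool_rot: [1.763, 0.724, -1.761]
contact_force: [-1.0, -2.6, 5.4]
grip_width: 0.0111
```

```bash
python3 m.py 91.9
```

```text
dial 2.3932 F [-0.96 -2.64  5.37] M [-0.442  0.003 -0.042] pos [0.5343 0.1254 0.1102] t 17.45 w 0.0111 q6 1.001 e6 0.046
```

carry_out(
  steps=[
    [0,0,0,-0.004,255],
    [0,0,0,-0.008,255],
    [0,0,0,-0.012,255],
    [0,0,0,-0.016,255],
    [0,0,0,-0.02,255],
    [0,0,0,-0.024,255],
    [0,0,0,-0.028,255],
    [0,0,0,-0.03,255],
  ],
)

```text
time_s: 18.25
tcp_pos: [0.5343, 0.1254, 0.1102]
tool_rot: [1.743, 0.746, -1.742]
contact_force: [0.9, -2.3, 5.4]
grip_width: 0.0105
```

```bash
python3 m.py 91.9;python3 -c "
from h import *
manip.capture('top')";python3 m.py 91.9
```

```text
dial 2.364 F [ 0.92 -2.27  5.37] M [-0.493  0.057 -0.158] pos [0.5343 0.1254 0.1102] t 18.25 w 0.0105 q6 0.972 e6 -0.172
dial 2.3641 F [ 0.2  -2.53  5.63] M [-0.465  0.034 -0.159] pos [0.5343 0.1254 0.1102] t 18.3 w 0.0108 q6 0.972 e6 -0.175
```

The wall shows again at the same place. Allowing for compliance in the grip, I'm checking the opposite wall a little further on.

carry_out(
  steps=[
    [0,0,0,0.025,255],
    [0,0,0,0.05,255],
    [0,0,0,0.075,255],
    [0,0,0,0.1,255],
    [0,0,0,0.125,255],
    [0,0,0,0.15,255],
    [0,0,0,0.17,255],
    [0,0,0,0.178,255],
  ],
)

```text
time_s: 19.1
tcp_pos: [0.5342, 0.1255, 0.1102]
tool_rot: [1.859, 0.607, -1.857]
contact_force: [-0.5, -2.6, 4.5]
grip_width: 0.011
```

```bash
python3 m.py 91.9
```

```text
dial 2.542 F [-0.47 -2.59  4.53] M [-0.402  0.07   0.004] pos [0.5342 0.1255 0.1102] t 19.1 w 0.011 q6 1.15 e6 0.008
```

carry_out(
  steps=[
    [0,0,0,0.003,255],
    [0,0,0,0.006,255],
    [0,0,0,0.009,255],
    [0,0,0,0.012,255],
    [0,0,0,0.015,255],
    [0,0,0,0.018,255],
    [0,0,0,0.021,255],
    [0,0,0,0.024,255],
  ],
)

```text
time_s: 19.9
tcp_pos: [0.5341, 0.1255, 0.1102]
tool_rot: [1.873, 0.588, -1.872]
contact_force: [-1.4, -2.0, 5.5]
grip_width: 0.0105
```

```bash
python3 m.py 91.9;python3 -c "
from h import *
manip.capture('top')";python3 m.py 91.9
```

```text
dial 2.5653 F [-1.4  -2.02  5.5 ] M [-0.368 -0.028  0.145] pos [0.5341 0.1255 0.1102] t 19.9 w 0.0105 q6 1.173 e6 0.081
dial 2.5654 F [-0.51 -1.43  4.  ] M [-0.391 -0.038  0.08 ] pos [0.5341 0.1255 0.1102] t 19.95 w 0.011 q6 1.173 e6 0.098
```

Walls are felt on both sides, near 2.37 and 2.56 rad, so the left dial is caught around 2.46. I'm centring it, releasing and lifting.

carry_out(
  steps=[
    [0,0,0,-0.03,255],
    [0,0,0,-0.06,255],
    [0,0,0,-0.09,255],
    [0,0,0,-0.1,255],
    [0,0,0,-0.1,200],
    [0,0,0,-0.1,150],
    [0,0,0,-0.1,100],
    [0,0,0,-0.1,100],
  ],
)

```text
time_s: 20.75
tcp_pos: [0.5336, 0.1262, 0.1094]
tool_rot: [1.809, 0.67, -1.81]
contact_force: [-0.2, -0.2, 0.4]
grip_width: 0.052
```

carry_out(
  steps=[
    [0,0,0,0,100],
    [-0.015,0,0,0,100],
    [-0.04,0,0,0,100],
    [-0.075,0,0,0,100],
    [-0.1,0,0,0,100],
    [-0.1,0,0,0,100],
    [-0.1,0,0,0,100],
    [-0.1,0,0,0,100],
  ],
)

```text
time_s: 21.55
tcp_pos: [0.5329, 0.126, 0.2083]
tool_rot: [1.807, 0.67, -1.813]
contact_force: [-0.4, 0.0, -0.6]
grip_width: 0.0521
```

Run:
```python
from g import *
go([.5405,-.044,.21],208.6)
im,d,p=cap("side"); c=im[180:340,200:440,::-1].copy(); cv2.imwrite("pics/s2.png",cv2.resize(c,None,fx=3,fy=3))
W=cloud(p,d)
for t in("dial_left_grip","dial_right_grip"):
    for r in manip.cut_out("side",t)[:2]:
        m=r["mask"]&(d>0);q=W[m];q=q[(q[:,2]>.125)&(q[:,2]<.14)];print(t,r["score"],r["box"],len(q),cv2.minAreaRect((q[:,:2]*1000).astype(np.float32)) if len(q)>5 else "")
```

```text
R [[-0.003, 0.651, -0.759], [-0.001, -0.759, -0.651], [-1.0, -0.001, 0.002]] q [ 0.211  0.294  1.662 -0.     1.188  1.073]
shift [-0.0016  0.134   0.1049]
y ang -49.39
twist 0.2097
twist -2.9319
F [-0.35  0.04 -0.61] M [ 0.035  0.025 -0.006] t 21.55 w 0.052084082335809766
dial_left_grip 0.66 [274.0, 273.1, 310.1, 303.2] 249 ((532.896240234375, 126.99632263183594), (44.22732162475586, 15.386466979980469), 38.49488830566406)
dial_right_grip 0.84 [345.4, 227.9, 369.9, 256.9] 208 ((538.3997802734375, -43.82840347290039), (44.76546859741211, 17.512937545776367), 29.500043869018555)
```

View pics/s2.png

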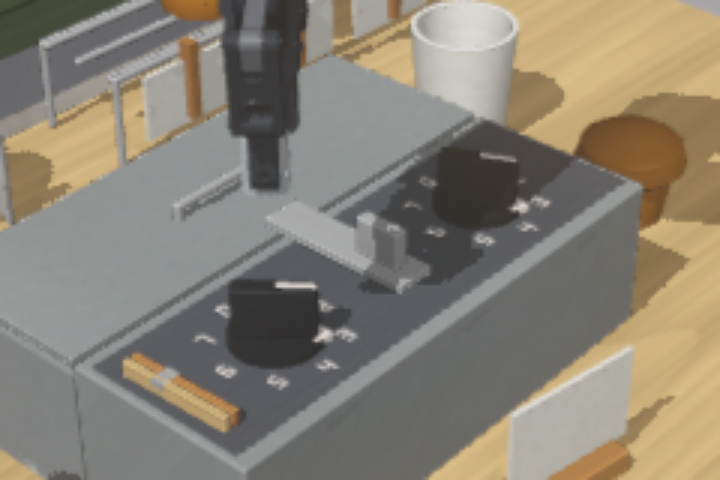

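The side view shows the left pointer close to 3, with the bar angle measured at about 2.50 rad. The peg and the other things are undisturbed. Next is the right dial.

carry_out(
  steps=[
    [0,0.033,0.026,-0.14,100],
    [0,0.066,0.052,-0.28,100],
    [0,0.1,0.08,-0.42,100],
    [0,0.1333,0.1045,-0.56,100],
    [0,0.1333,0.1045,-0.7,100],
    [0,0.1333,0.1045,-0.84,100],
    [0,0.1333,0.1045,-0.98,100],
    [0,0.1333,0.1045,-1.12,100],
  ],
)

```text
time_s: 22.5
tcp_pos: [0.5409, -0.0433, 0.2089]
tool_rot: [1.013, 1.324, -1.014]
contact_force: [0.6, -0.3, -0.5]
grip_width: 0.0519
```

carry_out(
  steps=[
    [0,0,0,-0.14,100],
    [0,0,0,-0.28,100],
    [0,0,0,-0.42,100],
    [0,0,0,-0.56,100],
    [0,0,0,-0.7,100],
    [0,0,0,-0.84,100],
    [0,0,0,-0.98,100],
    [0,0,0,-1.12,100],
  ],
)

```text
time_s: 23.3
tcp_pos: [0.5409, -0.0431, 0.2089]
tool_rot: [0.147, 1.567, -0.147]
contact_force: [0.3, 0.5, -0.9]
grip_width: 0.052
```

carry_out(
  steps=[
    [0,0,0,-0.14,100],
    [0,0,0,-0.28,100],
    [0,0,0,-0.42,100],
    [0,0,0,-0.56,100],
    [0,0,0,-0.65,100],
    [0,0,0,-0.69,100],
    [0,0,0,-0.69,100],
    [0,0,0,-0.69,100],
  ],
)

```text
time_s: 24.1
tcp_pos: [0.541, -0.0431, 0.2092]
tool_rot: [-0.389, 1.537, 0.389]
contact_force: [0.2, -0.5, -0.7]
grip_width: 0.0518
```

Run:
```python
from g import *
go([.540,-.044,.11],208.6)
```

```text
R [[-0.001, -0.476, 0.879], [0.0, 0.879, 0.476], [-1.0, 0.001, -0.001]] q [-0.101  0.285  1.673 -0.     1.185 -2.168]
shift [ 0.0992 -0.0004 -0.0012]
y ang 118.43
twist 3.1387
twist -0.0029
F [ 0.16 -0.45 -0.65] M [-0.028 -0.039 -0.034] t 24.1 w 0.05179239051054685
```

carry_out(
  steps=[
    [0.02,0,-0.001,0,100],
    [0.045,0,-0.001,0,100],
    [0.07,0,-0.001,0,100],
    [0.085,0,-0.001,-0.003,100],
    [0.095,0,-0.001,-0.003,100],
    [0.099,0,-0.001,-0.003,100],
    [0.099,0,-0.001,-0.003,130],
    [0.099,0,-0.001,-0.003,160],
  ],
)

```text
time_s: 24.9
tcp_pos: [0.5409, -0.0436, 0.1115]
tool_rot: [-0.392, 1.534, 0.391]
contact_force: [0.8, 0.2, 0.7]
grip_width: 0.032
```

carry_out(
  steps=[
    [0,0,0,0,180],
    [0,0,0,0,200],
    [0,0,0,0,220],
    [0,0,0,0,255],
    [0,0,0,0,255],
    [0,0,0,0,255],
    [0,0,0,0,255],
    [0,0,0,0,255],
  ],
)

```text
time_s: 25.7
tcp_pos: [0.5408, -0.0439, 0.1114]
tool_rot: [-0.393, 1.534, 0.391]
contact_force: [-0.3, -2.2, 4.6]
grip_width: 0.0107
```

```bash
python3 m.py 271.9; python3 -c "
from g import *
go([.540,-.044,.11],208.6)"
```

```text
dial 2.6745 F [-0.31 -2.2   4.61] M [-0.316  0.062 -0.065] pos [ 0.5408 -0.0439  0.1114] t 25.7 w 0.0107 q6 -2.173 e6 -0.053
R [[0.001, -0.48, 0.877], [-0.001, 0.877, 0.48], [-1.0, -0.001, 0.001]] q [-1.020e-01  3.740e-01  1.813e+00 -1.000e-03  9.530e-01 -2.173e+00]
shift [ 0.0014  0.0003 -0.0008]
y ang 118.66
twist -3.1405
twist 0.0011
F [-0.31 -2.2   4.61] M [-0.316  0.062 -0.065] t 25.7 w 0.010704693671503764
```

carry_out(
  steps=[
    [0,0,0,0.03,255],
    [0,0,0,0.09,255],
    [0,0,0,0.15,255],
    [0,0,0,0.21,255],
    [0,0,0,0.27,255],
    [0,0,0,0.33,255],
    [0,0,0,0.38,255],
    [0,0,0,0.4,255],
  ],
)

```text
time_s: 26.5
tcp_pos: [0.5408, -0.0436, 0.1115]
tool_rot: [-0.078, 1.568, 0.078]
contact_force: [-0.8, 0.1, 5.1]
grip_width: 0.0111
```

```bash
python3 m.py 271.9
```

```text
dial 3.0754 F [-0.8   0.12  5.09] M [-0.152  0.108  0.082] pos [ 0.5408 -0.0436  0.1115] t 26.5 w 0.0111 q6 -1.772 e6 0.027
```

carry_out(
  steps=[
    [0,0,0,0.04,255],
    [0,0,0,0.1,255],
    [0,0,0,0.16,255],
    [0,0,0,0.22,255],
    [0,0,0,0.28,255],
    [0,0,0,0.34,255],
    [0,0,0,0.39,255],
    [0,0,0,0.42,255],
  ],
)

```text
time_s: 27.3
tcp_pos: [0.5408, -0.0434, 0.1115]
tool_rot: [0.252, 1.555, -0.252]
contact_force: [0.3, 0.4, 6.4]
grip_width: 0.0107
```

```bash
python3 m.py 271.9
```

```text
dial 3.4958 F [0.27 0.43 6.4 ] M [0.018 0.054 0.063] pos [ 0.5408 -0.0434  0.1115] t 27.3 w 0.0107 q6 -1.351 e6 -0.099
```

carry_out(
  steps=[
    [0,0,0,0.018,255],
    [0,0,0,0.036,255],
    [0,0,0,0.054,255],
    [0,0,0,0.072,255],
    [0,0,0,0.09,255],
    [0,0,0,0.108,255],
    [0,0,0,0.126,255],
    [0,0,0,0.14,255],
  ],
)

```text
time_s: 28.1
tcp_pos: [0.5408, -0.0433, 0.1115]
tool_rot: [0.361, 1.539, -0.36]
contact_force: [0.6, -0.5, 4.9]
grip_width: 0.0108
```

```bash
python3 m.py 271.9
```

```text
dial 3.6349 F [ 0.61 -0.47  4.91] M [0.008 0.068 0.103] pos [ 0.5408 -0.0433  0.1115] t 28.1 w 0.0108 q6 -1.212 e6 -0.019
```

carry_out(
  steps=[
    [0,0,0,0.006,255],
    [0,0,0,0.012,255],
    [0,0,0,0.018,255],
    [0,0,0,0.024,255],
    [0,0,0,0.03,255],
    [0,0,0,0.036,255],
    [0,0,0,0.042,255],
    [0,0,0,0.048,255],
  ],
)

```text
time_s: 28.9
tcp_pos: [0.5409, -0.0432, 0.1115]
tool_rot: [0.399, 1.533, -0.397]
contact_force: [-0.2, 1.3, 5.8]
grip_width: 0.0111
```

```bash
python3 m.py 271.9
```

```text
dial 3.6826 F [-0.25  1.31  5.81] M [0.013 0.024 0.155] pos [ 0.5409 -0.0432  0.1115] t 28.9 w 0.0111 q6 -1.165 e6 0.017
```

carry_out(
  steps=[
    [0,0,0,0.003,255],
    [0,0,0,0.006,255],
    [0,0,0,0.009,255],
    [0,0,0,0.012,255],
    [0,0,0,0.015,255],
    [0,0,0,0.018,255],
    [0,0,0,0.021,255],
    [0,0,0,0.024,255],
  ],
)

```text
time_s: 29.7
tcp_pos: [0.5409, -0.0432, 0.1115]
tool_rot: [0.417, 1.529, -0.416]
contact_force: [0.4, 1.5, 5.7]
grip_width: 0.0108
```

```bash
python3 m.py 271.9;python3 -c "
from h import *
manip.capture('top')";python3 m.py 271.9
```

```text
dial 3.7064 F [0.39 1.48 5.67] M [0.042 0.097 0.04 ] pos [ 0.5409 -0.0432  0.1115] t 29.7 w 0.0108 q6 -1.141 e6 0.037
dial 3.7067 F [0.5  1.32 6.11] M [0.064 0.046 0.066] pos [ 0.5409 -0.0432  0.1114] t 29.75 w 0.0109 q6 -1.141 e6 0.057
```

Only friction so far. Continuing.

carry_out(
  steps=[
    [0,0,0,0.006,255],
    [0,0,0,0.012,255],
    [0,0,0,0.018,255],
    [0,0,0,0.023,255],
    [0,0,0,0.028,255],
    [0,0,0,0.033,255],
    [0,0,0,0.038,255],
    [0,0,0,0.042,255],
  ],
)

```text
time_s: 30.55
tcp_pos: [0.5409, -0.0432, 0.1115]
tool_rot: [0.45, 1.522, -0.449]
contact_force: [1.2, 0.5, 6.0]
grip_width: 0.0109
```

```bash
python3 m.py 271.9
```

```text
dial 3.7486 F [1.16 0.47 5.96] M [0.015 0.028 0.087] pos [ 0.5409 -0.0432  0.1115] t 30.55 w 0.0109 q6 -1.099 e6 0.042
```

carry_out(
  steps=[
    [0,0,0,0.006,255],
    [0,0,0,0.012,255],
    [0,0,0,0.018,255],
    [0,0,0,0.023,255],
    [0,0,0,0.028,255],
    [0,0,0,0.033,255],
    [0,0,0,0.038,255],
    [0,0,0,0.042,255],
  ],
)

```text
time_s: 31.35
tcp_pos: [0.5409, -0.0432, 0.1115]
tool_rot: [0.483, 1.515, -0.481]
contact_force: [-0.4, -0.2, 5.5]
grip_width: 0.0106
```

```bash
python3 m.py 271.9
```

```text
dial 3.7906 F [-0.44 -0.22  5.48] M [ 0.039 -0.048  0.087] pos [ 0.5409 -0.0432  0.1115] t 31.35 w 0.0106 q6 -1.057 e6 0.032
```

carry_out(
  steps=[
    [0,0,0,0.006,255],
    [0,0,0,0.012,255],
    [0,0,0,0.018,255],
    [0,0,0,0.024,255],
    [0,0,0,0.03,255],
    [0,0,0,0.035,255],
    [0,0,0,0.04,255],
    [0,0,0,0.045,255],
  ],
)

```text
time_s: 32.15
tcp_pos: [0.5409, -0.0432, 0.1115]
tool_rot: [0.518, 1.507, -0.516]
contact_force: [-0.3, 1.8, 4.9]
grip_width: 0.0105
```

```bash
python3 m.py 271.9
```

```text
dial 3.8356 F [-0.25  1.81  4.93] M [0.038 0.042 0.087] pos [ 0.5409 -0.0432  0.1115] t 32.15 w 0.0105 q6 -1.012 e6 0.032
```

carry_out(
  steps=[
    [0,0,0,0.006,255],
    [0,0,0,0.012,255],
    [0,0,0,0.018,255],
    [0,0,0,0.024,255],
    [0,0,0,0.03,255],
    [0,0,0,0.035,255],
    [0,0,0,0.04,255],
    [0,0,0,0.045,255],
  ],
)

```text
time_s: 32.95
tcp_pos: [0.5409, -0.0431, 0.1115]
tool_rot: [0.553, 1.498, -0.551]
contact_force: [-0.1, 0.5, 6.0]
grip_width: 0.0106
```

```bash
python3 m.py 271.9
```

```text
dial 3.8806 F [-0.12  0.51  5.98] M [ 0.061 -0.007  0.043] pos [ 0.5409 -0.0431  0.1115] t 32.95 w 0.0106 q6 -0.967 e6 0.03
```

carry_out(
  steps=[
    [0,0,0,0.006,255],
    [0,0,0,0.012,255],
    [0,0,0,0.018,255],
    [0,0,0,0.024,255],
    [0,0,0,0.03,255],
    [0,0,0,0.035,255],
    [0,0,0,0.04,255],
    [0,0,0,0.045,255],
  ],
)

```text
time_s: 33.75
tcp_pos: [0.541, -0.0431, 0.1115]
tool_rot: [0.588, 1.488, -0.586]
contact_force: [-0.8, 1.2, 6.2]
grip_width: 0.0108
```

```bash
python3 m.py 271.9
```

```text
dial 3.9255 F [-0.81  1.19  6.23] M [0.087 0.015 0.074] pos [ 0.541  -0.0431  0.1115] t 33.75 w 0.0108 q6 -0.922 e6 0.041
```

carry_out(
  steps=[
    [0,0,0,0.006,255],
    [0,0,0,0.012,255],
    [0,0,0,0.018,255],
    [0,0,0,0.024,255],
    [0,0,0,0.03,255],
    [0,0,0,0.035,255],
    [0,0,0,0.04,255],
    [0,0,0,0.045,255],
  ],
)

```text
time_s: 34.55
tcp_pos: [0.541, -0.0431, 0.1115]
tool_rot: [0.623, 1.478, -0.621]
contact_force: [-1.2, 0.7, 5.8]
grip_width: 0.0106
```

```bash
python3 m.py 271.9
```

```text
dial 3.9707 F [-1.22  0.69  5.8 ] M [0.051 0.018 0.077] pos [ 0.541  -0.0431  0.1115] t 34.55 w 0.0106 q6 -0.877 e6 0.009
```

carry_out(
  steps=[
    [0,0,0,0.006,255],
    [0,0,0,0.012,255],
    [0,0,0,0.018,255],
    [0,0,0,0.024,255],
    [0,0,0,0.03,255],
    [0,0,0,0.035,255],
    [0,0,0,0.04,255],
    [0,0,0,0.045,255],
  ],
)

```text
time_s: 35.35
tcp_pos: [0.541, -0.0431, 0.1115]
tool_rot: [0.658, 1.468, -0.656]
contact_force: [-0.3, 1.5, 4.2]
grip_width: 0.0108
```

```bash
python3 m.py 271.9
```

```text
dial 4.0157 F [-0.27  1.53  4.23] M [0.095 0.024 0.124] pos [ 0.541  -0.0431  0.1115] t 35.35 w 0.0108 q6 -0.832 e6 0.008
```

carry_out(
  steps=[
    [0,0,0,0.004,255],
    [0,0,0,0.008,255],
    [0,0,0,0.012,255],
    [0,0,0,0.016,255],
    [0,0,0,0.02,255],
    [0,0,0,0.024,255],
    [0,0,0,0.028,255],
    [0,0,0,0.032,255],
  ],
)

```text
time_s: 36.15
tcp_pos: [0.541, -0.0431, 0.1115]
tool_rot: [0.683, 1.46, -0.68]
contact_force: [0.2, 1.3, 5.6]
grip_width: 0.0109
```

```bash
python3 m.py 271.9
```

```text
dial 4.0477 F [0.19 1.27 5.62] M [ 0.086 -0.09   0.018] pos [ 0.541  -0.0431  0.1115] t 36.15 w 0.0109 q6 -0.8 e6 0.02
```

carry_out(
  steps=[
    [0,0,0,0.006,255],
    [0,0,0,0.012,255],
    [0,0,0,0.018,255],
    [0,0,0,0.024,255],
    [0,0,0,0.03,255],
    [0,0,0,0.035,255],
    [0,0,0,0.04,255],
    [0,0,0,0.045,255],
  ],
)

```text
time_s: 36.95
tcp_pos: [0.541, -0.0431, 0.1115]
tool_rot: [0.718, 1.448, -0.715]
contact_force: [0.7, 3.0, 5.8]
grip_width: 0.011
```

```bash
python3 m.py 271.9
```

```text
dial 4.0929 F [0.68 2.95 5.75] M [ 0.172 -0.01   0.036] pos [ 0.541  -0.0431  0.1115] t 36.95 w 0.011 q6 -0.755 e6 -0.005
```

carry_out(
  steps=[
    [0,0,0,0.006,255],
    [0,0,0,0.012,255],
    [0,0,0,0.018,255],
    [0,0,0,0.024,255],
    [0,0,0,0.03,255],
    [0,0,0,0.035,255],
    [0,0,0,0.04,255],
    [0,0,0,0.045,255],
  ],
)

```text
time_s: 37.75
tcp_pos: [0.5411, -0.043, 0.1115]
tool_rot: [0.752, 1.436, -0.75]
contact_force: [0.2, 2.1, 6.7]
grip_width: 0.0111
```

```bash
python3 m.py 271.9
```

```text
dial 4.138 F [0.24 2.07 6.72] M [ 0.102 -0.073 -0.003] pos [ 0.5411 -0.043   0.1115] t 37.75 w 0.0111 q6 -0.709 e6 -0.051
```

carry_out(
  steps=[
    [0,0,0,0.005,255],
    [0,0,0,0.01,255],
    [0,0,0,0.015,255],
    [0,0,0,0.02,255],
    [0,0,0,0.025,255],
    [0,0,0,0.03,255],
    [0,0,0,0.034,255],
    [0,0,0,0.038,255],
  ],
)

```text
time_s: 38.55
tcp_pos: [0.5411, -0.043, 0.1114]
tool_rot: [0.781, 1.425, -0.779]
contact_force: [0.3, 0.5, 6.6]
grip_width: 0.0111
```

```bash
python3 m.py 271.9
```

```text
dial 4.1758 F [0.28 0.53 6.64] M [ 0.145 -0.052  0.007] pos [ 0.5411 -0.043   0.1114] t 38.55 w 0.0111 q6 -0.672 e6 -0.002
```

carry_out(
  steps=[
    [0,0,0,0.005,255],
    [0,0,0,0.01,255],
    [0,0,0,0.015,255],
    [0,0,0,0.02,255],
    [0,0,0,0.025,255],
    [0,0,0,0.03,255],
    [0,0,0,0.034,255],
    [0,0,0,0.038,255],
  ],
)

```text
time_s: 39.35
tcp_pos: [0.5411, -0.043, 0.1115]
tool_rot: [0.811, 1.414, -0.808]
contact_force: [1.4, 1.6, 4.9]
grip_width: 0.0109
```

```bash
python3 m.py 271.9
```

```text
dial 4.2138 F [1.39 1.62 4.87] M [ 0.161 -0.038  0.05 ] pos [ 0.5411 -0.043   0.1115] t 39.35 w 0.0109 q6 -0.634 e6 -0.002
```

carry_out(
  steps=[
    [0,0,0,0.005,255],
    [0,0,0,0.01,255],
    [0,0,0,0.015,255],
    [0,0,0,0.02,255],
    [0,0,0,0.025,255],
    [0,0,0,0.03,255],
    [0,0,0,0.034,255],
    [0,0,0,0.038,255],
  ],
)

```text
time_s: 40.15
tcp_pos: [0.5411, -0.043, 0.1115]
tool_rot: [0.84, 1.402, -0.837]
contact_force: [0.1, 1.8, 4.6]
grip_width: 0.0106
```

```bash
python3 m.py 271.9
```

```text
dial 4.2518 F [0.11 1.77 4.57] M [ 0.174 -0.072  0.049] pos [ 0.5411 -0.043   0.1115] t 40.15 w 0.0106 q6 -0.596 e6 -0.002
```

carry_out(
  steps=[
    [0,0,0,0.005,255],
    [0,0,0,0.01,255],
    [0,0,0,0.015,255],
    [0,0,0,0.02,255],
    [0,0,0,0.025,255],
    [0,0,0,0.03,255],
    [0,0,0,0.034,255],
    [0,0,0,0.038,255],
  ],
)

```text
time_s: 40.95
tcp_pos: [0.5412, -0.043, 0.1115]
tool_rot: [0.869, 1.39, -0.866]
contact_force: [1.0, 1.1, 4.6]
grip_width: 0.0107
```

```bash
python3 m.py 271.9
```

```text
dial 4.2898 F [1.03 1.06 4.61] M [ 0.183 -0.088  0.031] pos [ 0.5412 -0.043   0.1115] t 40.95 w 0.0107 q6 -0.558 e6 -0.001
```

carry_out(
  steps=[
    [0,0,0,0.005,255],
    [0,0,0,0.01,255],
    [0,0,0,0.015,255],
    [0,0,0,0.02,255],
    [0,0,0,0.025,255],
    [0,0,0,0.03,255],
    [0,0,0,0.034,255],
    [0,0,0,0.038,255],
  ],
)

```text
time_s: 41.75
tcp_pos: [0.5412, -0.043, 0.1115]
tool_rot: [0.897, 1.377, -0.894]
contact_force: [0.4, 1.5, 5.7]
grip_width: 0.0109
```

```bash
python3 m.py 271.9
```

```text
dial 4.3274 F [0.43 1.5  5.65] M [0.226 0.005 0.135] pos [ 0.5412 -0.043   0.1115] t 41.75 w 0.0109 q6 -0.52 e6 0.135
```

Moment and joint-6 effort both rose to 0.135, so this looks like the right catch. I'm pressing a hair further, then checking the opposite wall.

carry_out(
  steps=[
    [0,0,0,0.002,255],
    [0,0,0,0.004,255],
    [0,0,0,0.006,255],
    [0,0,0,0.008,255],
    [0,0,0,0.01,255],
    [0,0,0,0.012,255],
    [0,0,0,0.012,255],
    [0,0,0,0.012,255],
  ],
)

```text
time_s: 42.55
tcp_pos: [0.5412, -0.043, 0.1115]
tool_rot: [0.906, 1.373, -0.903]
contact_force: [1.8, 2.0, 5.1]
grip_width: 0.011
```

```bash
python3 m.py 271.9
```

```text
dial 4.3389 F [1.85 1.97 5.08] M [0.191 0.049 0.202] pos [ 0.5412 -0.043   0.1115] t 42.55 w 0.011 q6 -0.508 e6 0.205
```

carry_out(
  steps=[
    [0,0,0,-0.03,255],
    [0,0,0,-0.06,255],
    [0,0,0,-0.09,255],
    [0,0,0,-0.12,255],
    [0,0,0,-0.15,255],
    [0,0,0,-0.17,255],
    [0,0,0,-0.185,255],
    [0,0,0,-0.195,255],
  ],
)

```text
time_s: 43.35
tcp_pos: [0.5411, -0.043, 0.1115]
tool_rot: [0.757, 1.434, -0.754]
contact_force: [0.0, 1.7, 5.1]
grip_width: 0.011
```

```bash
python3 m.py 271.9
```

```text
dial 4.1444 F [0.02 1.71 5.1 ] M [ 0.17 -0.05 -0.  ] pos [ 0.5411 -0.043   0.1115] t 43.35 w 0.011 q6 -0.703 e6 0.03
```

carry_out(
  steps=[
    [0,0,0,0.03,255],
    [0,0,0,0.06,255],
    [0,0,0,0.09,255],
    [0,0,0,0.09,255],
    [0,0,0,0.09,200],
    [0,0,0,0.09,150],
    [0,0,0,0.09,100],
    [0,0,0,0.09,100],
  ],
)

```text
time_s: 44.15
tcp_pos: [0.54, -0.0435, 0.1104]
tool_rot: [0.825, 1.409, -0.826]
contact_force: [0.5, -0.2, 0.4]
grip_width: 0.0516
```

carry_out(
  steps=[
    [0,0,0,0,100],
    [-0.015,0,0,0,100],
    [-0.04,0,0,0,100],
    [-0.07,0,0,-0.1,100],
    [-0.07,0,0,-0.24,100],
    [-0.07,0,0,-0.38,100],
    [-0.07,0,0,-0.52,100],
    [-0.07,0,0,-0.66,100],
  ],
)

```text
time_s: 44.95
tcp_pos: [0.5402, -0.0436, 0.1808]
tool_rot: [0.309, 1.549, -0.309]
contact_force: [0.4, 0.3, -0.3]
grip_width: 0.052
```

```bash
python3 -c "
from g import *
go([.5367,.0407,.18],1.9)"
```

```text
R [[-0.0, 0.384, 0.923], [-0.0, 0.923, -0.384], [-1.0, -0.0, -0.0]] q [-0.102  0.306  1.719 -0.     1.117 -1.278]
shift [ 0.0008  0.0765 -0.0356]
y ang 67.42
twist -0.4272
twist 2.7144
F [ 0.39  0.25 -0.27] M [ 0.016 -0.038 -0.046] t 44.95 w 0.052028280828130165
```

carry_out(
  steps=[
    [0,0.03,-0.014,-0.1,100],
    [0,0.06,-0.028,-0.22,100],
    [0,0.0765,-0.0356,-0.34,100],
    [0,0.0765,-0.0356,-0.427,100],
    [0,0.0765,-0.0356,-0.427,100],
    [0,0.0765,-0.0356,-0.427,100],
    [0,0.0765,-0.0356,-0.427,100],
    [0,0.0765,-0.0356,-0.427,100],
  ],
)

```text
time_s: 45.75
tcp_pos: [0.5373, 0.0403, 0.1807]
tool_rot: [-0.02, 1.571, 0.02]
contact_force: [-0.1, 0.1, -0.0]
grip_width: 0.0519
```

Run:
```python
from g import *
go([.5367,.0407,.1105],1.9)
im,d,p=cap("side"); c=im[180:340,200:440,::-1].copy(); cv2.imwrite("pics/s3.png",cv2.resize(c,None,fx=3,fy=3))
W=cloud(p,d)
for t in("dial_left_grip","dial_right_grip","latch_grip"):
    for r in manip.cut_out("side",t)[:1]:
        m=r["mask"]&(d>0);q=W[m];q=q[(q[:,2]>.122)&(q[:,2]<.14)];print(t,r["score"],r["box"],len(q),cv2.minAreaRect((q[:,:2]*1000).astype(np.float32)) if len(q)>5 else "")
```

```text
R [[-0.0, -0.026, 1.0], [-0.0, 1.0, 0.026], [-1.0, -0.0, -0.0]] q [ 0.054  0.301  1.726 -0.     1.114 -1.543]
shift [ 0.0702  0.0004 -0.0006]
y ang 91.47
twist -0.0074
twist 3.1342
F [-0.11  0.11 -0.01] M [ 0.018 -0.025 -0.001] t 45.75 w 0.051856895611854185
dial_left_grip 0.63 [271.1, 273.0, 311.4, 304.7] 299 ((531.671630859375, 127.53601837158203), (45.532127380371094, 16.074010848999023), 37.44181823730469)
dial_right_grip 0.59 [346.2, 224.5, 372.6, 254.0] 153 ((537.6742553710938, -41.68767547607422), (12.32934284210205, 45.44626235961914), 27.415855407714844)
latch_grip 0.76 [291.9, 247.8, 343.3, 275.8] 114 ((535.3633422851562, 42.568687438964844), (11.872396469116211, 30.292322158813477), 85.89237976074219)
```

View pics/s3.png

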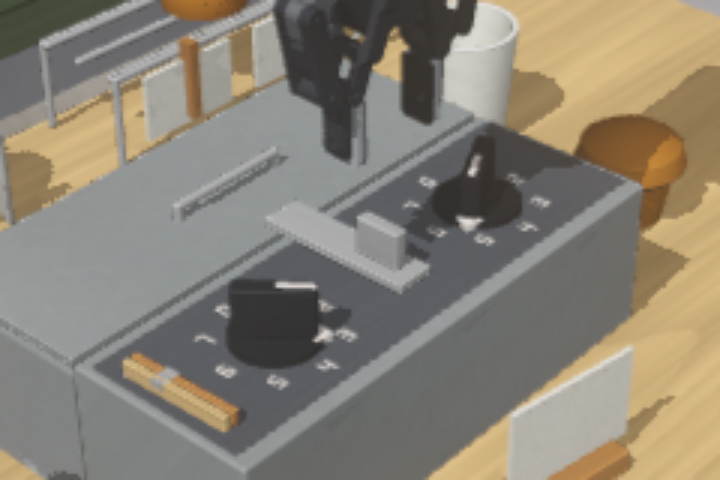

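The side view shows the left pointer at 3 and the right pointer just past 5 (measured about 4.27). The open fingers are above the fin, so I'm descending to grip it.

carry_out(
  steps=[
    [0.02,0,-0.001,-0.007,100],
    [0.04,0,-0.001,-0.007,100],
    [0.058,0,-0.001,-0.007,100],
    [0.066,0,-0.001,-0.007,100],
    [0.07,0,-0.001,-0.007,100],
    [0.07,0,-0.001,-0.007,130],
    [0.07,0,-0.001,-0.007,155],
    [0.07,0,-0.001,-0.007,180],
  ],
)

```text
time_s: 46.75
tcp_pos: [0.5369, 0.0407, 0.1116]
tool_rot: [-0.027, 1.569, 0.027]
contact_force: [0.4, 0.2, 0.3]
grip_width: 0.0253
```

carry_out(
  steps=[
    [0,0,0,0,200],
    [0,0,0,0,220],
    [0,0,0,0,255],
    [0,0,0,0,255],
    [0,0,0,0,255],
    [0,0,0,0,255],
    [0,0,0,0,255],
    [0,0,0,0,255],
  ],
)

```text
time_s: 47.55
tcp_pos: [0.5365, 0.0412, 0.1113]
tool_rot: [-0.026, 1.57, 0.027]
contact_force: [-2.3, 2.8, 5.2]
grip_width: 0.0083
```

```bash
python3 m.py 0
```

```text
dial 4.6781 F [-2.27  2.8   5.21] M [0.482 0.177 0.135] pos [0.5365 0.0412 0.1113] t 47.55 w 0.0083 q6 -1.551 e6 0.136
```

carry_out(
  steps=[
    [0,0,-0.0005,0,255],
    [0,0,-0.001,0,255],
    [0,0,-0.0015,0,255],
    [0,0,-0.002,0,255],
    [0,0,-0.0025,0,255],
    [0,0,-0.003,0,255],
    [0,0,-0.003,0,255],
    [0,0,-0.003,0,255],
  ],
)

```text
time_s: 48.35
tcp_pos: [0.535, 0.0411, 0.1112]
tool_rot: [-0.026, 1.567, 0.027]
contact_force: [2.8, 5.7, 3.5]
grip_width: 0.0087
```

```bash
python3 m.py 0
```

```text
dial 4.6783 F [2.82 5.71 3.45] M [ 0.724 -0.452  0.166] pos [0.535  0.0411 0.1112] t 48.35 w 0.0087 q6 -1.55 e6 0.139
```

carry_out(
  steps=[
    [0,0,-0.0005,0,255],
    [0,0,-0.001,0,255],
    [0,0,-0.0015,0,255],
    [0,0,-0.002,0,255],
    [0,0,-0.0025,0,255],
    [0,0,-0.0025,0,255],
    [0,0,-0.0025,0,255],
    [0,0,-0.0025,0,255],
  ],
)

```text
time_s: 49.15
tcp_pos: [0.5325, 0.041, 0.1113]
tool_rot: [-0.026, 1.567, 0.027]
contact_force: [2.2, 3.9, 3.3]
grip_width: 0.0086
```

```bash
python3 m.py 0
```

```text
dial 4.6783 F [2.24 3.95 3.3 ] M [ 0.679 -0.384  0.154] pos [0.5325 0.041  0.1113] t 49.15 w 0.0086 q6 -1.55 e6 0.14
```

The latch has moved 4 mm at friction level (2–3 N), past the locked stop. It's unlocked, so I'm pulling on.

carry_out(
  steps=[
    [0,0,-0.0025,0,255],
    [0,0,-0.005,0,255],
    [0,0,-0.0075,0,255],
    [0,0,-0.01,0,255],
    [0,0,-0.0125,0,255],
    [0,0,-0.015,0,255],
    [0,0,-0.017,0,255],
    [0,0,-0.017,0,255],
  ],
)

```text
time_s: 49.95
tcp_pos: [0.5149, 0.0403, 0.1112]
tool_rot: [-0.026, 1.568, 0.027]
contact_force: [2.2, 4.5, 4.8]
grip_width: 0.0085
```

```bash
python3 m.py 0
```

```text
dial 4.6784 F [2.18 4.49 4.83] M [ 0.741 -0.279  0.147] pos [0.5149 0.0403 0.1112] t 49.95 w 0.0085 q6 -1.55 e6 0.136
```

carry_out(
  steps=[
    [0,0,-0.0005,0,255],
    [0,0,-0.001,0,255],
    [0,0,-0.0015,0,255],
    [0,0,-0.002,0,255],
    [0,0,-0.002,0,255],
    [0,0,-0.002,0,255],
    [0,0,-0.002,0,255],
    [0,0,-0.002,0,255],
  ],
)

```text
time_s: 50.75
tcp_pos: [0.5144, 0.0403, 0.1112]
tool_rot: [-0.026, 1.565, 0.027]
contact_force: [6.0, 4.7, 1.6]
grip_width: 0.0087
```

```bash
python3 m.py 0
```

```text
dial 4.6784 F [5.97 4.67 1.61] M [ 0.753 -0.755  0.139] pos [0.5144 0.0403 0.1112] t 50.75 w 0.0087 q6 -1.55 e6 0.132
```

The end stop is felt after 22 mm at 6 N. I'm releasing, lifting clear and looking.

carry_out(
  steps=[
    [0,0,0.0015,0,255],
    [0,0,0.0015,0,200],
    [0,0,0.0015,0,150],
    [0,0,0.0015,0,100],
    [0,0,0.0015,0,100],
    [-0.015,0,0.0015,0,100],
    [-0.04,0,0.0015,0,100],
    [-0.08,0,0.0015,0,100],
  ],
)

```text
time_s: 51.55
tcp_pos: [0.5115, 0.0396, 0.1894]
tool_rot: [-0.027, 1.577, 0.026]
contact_force: [-0.1, 0.4, -0.0]
grip_width: 0.0521
```

carry_out(
  steps=[
    [-0.03,0,-0.02,0,100],
    [-0.06,0,-0.05,0,100],
    [-0.08,0,-0.09,0,100],
    [-0.08,0,-0.12,0,100],
    [-0.08,0,-0.12,0,100],
    [-0.08,0,-0.12,0,100],
    [-0.08,0,-0.12,0,100],
    [-0.08,0,-0.12,0,100],
  ],
)

```text
time_s: 52.35
tcp_pos: [0.3941, 0.0358, 0.2703]
tool_rot: [-0.027, 1.571, 0.027]
contact_force: [0.2, -0.2, 0.6]
grip_width: 0.0516
```

```bash
python3 m.py 0
python3 - <<'E'
from h import *
im,d,p=cap("side"); cv2.imwrite("pics/s4.png",im[...,::-1])
W=cloud(p,d)
for t in("dial_left_grip","dial_right_grip","latch_grip","lid"):
    for r in manip.cut_out("side",t)[:1]:
        m=r["mask"]&(d>0);q=W[m];
        if t!="lid": q=q[(q[:,2]>.122)&(q[:,2]<.14)]
        print(t,r["score"],len(q),q[:,2].max(),cv2.minAreaRect((q[:,:2]*1000).astype(np.float32)) if len(q)>5 else "")
E
```

```text
dial 4.6783 F [ 0.2  -0.21  0.59] M [ 0.071 -0.012  0.023] pos [0.3941 0.0358 0.2703] t 52.35 w 0.0516 q6 -1.543 e6 0.0
dial_left_grip 0.95 300 0.13726794696266495 ((532.0155029296875, 127.11885070800781), (46.405330657958984, 16.201814651489258), 36.63155746459961)
dial_right_grip 0.7 151 0.13730114178798053 ((537.880859375, -42.06826400756836), (11.99290657043457, 44.712467193603516), 28.5906982421875)
latch_grip 0.57 131 0.13342299492117576 ((512.588134765625, 41.41264724731445), (12.695586204528809, 30.204744338989258), 89.33287811279297)
lid 0.76 4622 0.14073991250558032 ((732.1837158203125, 2.583251953125), (248.22618103027344, 430.76611328125), 2.2921643257141113)
```

View pics/s4.png

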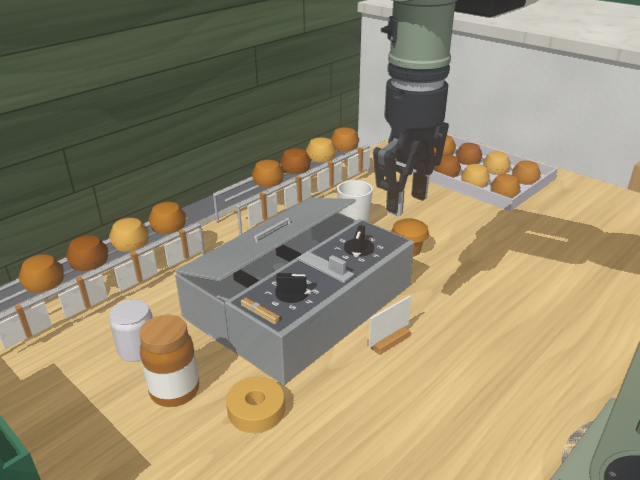

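The side view shows the lid ajar at about (270,230), with its edge about 0.14 m above the table. The fin is 23 mm back at about (338,265), both dials are unchanged, and the bystanders stand where they were. The arm is clear, so I'm handing in.

```bash
python3 -c "
from rig import manip
print(manip.hand_in())"
```

```text
the job is handed in; nothing more can be done
None
```

The cash box is open: both dials are caught, the latch is fully back, and the lid has sprung ajar. I handed the job in at about 52.5 s of the 72 s allowed.

- **Left dial:** I turned it counter-clockwise and felt the catch on both sides, with the gripper at about 2.37 and 2.56 rad. I left it in between, at about 2.46. The highest twist I read was 0.23 N m.
- **Right dial:** I turned it clockwise and felt a clear stop at 4.33 rad, where the twist rose from 0.135 to 0.20 N m as I pressed slightly further. I left it at about 4.24. I did not feel the opposite side of this catch. The latch running free confirmed that both catches had dropped.
- **Latch:** It slid 22 mm to its end stop. It needed 2–3 N along the way and 6 N at the stop.

**Last checks:** In the final side picture the lid edge was at about 0.14 m, so it is ajar. The camera put the latch fin about 23 mm back, and the dials had not moved. The peg, card and other things looked to be where they were, judged by eye. The gripper was clear of everything, with contact force near zero.

**Disagreement:** The camera read the dials up to 0.04 rad higher than the gripper did. That is within the catch's play and the accuracy of the measurement.

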